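# Pack and wedge a girder's glue joint shut

## Task

Close the glue seam of the craft-stick girder in the gluing jig: stand packing slips from the rack upright on the jig's bed against the aluminium stop, adding slips until so little room is left before the red pressure bar that the dark wedge will bind there before its foot reaches the bed. Set the wedge between slips and bar, sloping face towards the bar, and drive it down until you feel it bind and the seam is shut tight, firmly but without crushing the girder; it settles best if you let go and press on its top with the shut fingertips. Finish while holding it so: keep pressing the wedge down at the end, wedge and slips upright, and leave the other things on the table alone.

Things in the scene. Friction and masses are not known exactly. Their poses are not given: they have to be found in the camera images.
- bed (a point): Point on the plywood bed of the gluing jig (bed top 18 mm above the table, 255 x 180 mm), mid-width, where the foot of the bar's sloping face stands when the seam is shut. Axes are the jig's: x from stop to bar and on through the girder (away from the robot, up to 17 degrees askew), y along the gap, z up. The jig stands left or right of the centre line, the rack on the other side.
- stop_face (a point): Foot of the aluminium stop's flat upright face, mid-width, on the bed; axes as the jig's. The face is 150 mm wide (y), 56 mm high, and looks along +x to the bar; the stop lies to -x of it with two black knobs, and does not move. It is set anywhere from 19 to 32.5 mm short of bed along x.
- bar_foot (a point): Foot of the sloping face of the red pressure bar, mid-width, on the bed; axes as the jig's. The bar (156 mm along y, 56 mm high) carries the near half of the girder and slides along x. Its face leans back 0.35 mm in x per mm of height, so the gap to the stop is 19.6 mm wider at the top. The gap is open above and at both ends.
- bar (a joint): Opening of the glue seam between the girder halves (m): 0 is shut, a hard end. Starts 0.0025 to 0.004; the bar moves to the jig's +x to close and stays where it is left: sliding friction 1.5 N, no spring. As it closes, the gap between bar and stop grows by as much.
- slip1_center (a point): Centre (half-way up) of a pale plywood packing slip: 8 mm thick (x), 45 mm wide (y), 104 mm tall (z), top corners clipped 9 x 14 mm, 26 g. It stands upright in a slot of the wooden rack (slot floor 6 mm above the table, rack top 30 mm); slips stand in a row along x, 34 mm apart. Take it from above across its width, 75 to 80 mm above its foot, so that the fingers stay above the stop and bar.
- slip1: The same slip, origin at the centre of its foot, same axes.
- slip2_center (a point): Centre (half-way up) of a pale plywood packing slip: 8 mm thick (x), 45 mm wide (y), 104 mm tall (z), top corners clipped 9 x 14 mm, 26 g. It stands upright in a slot of the wooden rack (slot floor 6 mm above the table, rack top 30 mm); slips stand in a row along x, 34 mm apart. Take it from above across its width, 75 to 80 mm above its foot, so that the fingers stay above the stop and bar.
- slip2: The same slip, origin at the centre of its foot, same axes.
- slip3_center (a point): Centre (half-way up) of a pale plywood packing slip: 8 mm thick (x), 45 mm wide (y), 104 mm tall (z), top corners clipped 9 x 14 mm, 26 g. It stands upright in a slot of the wooden rack (slot floor 6 mm above the table, rack top 30 mm); slips stand in a row along x, 34 mm apart. Take it from above across its width, 75 to 80 mm above its foot, so that the fingers stay above the stop and bar.
- slip3: The same slip, origin at the centre of its foot, same axes.
- wedge_center (a point): Centre of the dark wedge, 50 mm above its foot: 100 mm tall, 45 mm wide (y), 70 g. Its -x face is flat, upright, 12 mm from this point. Its +x face slopes like the bar's: the wedge is 18 mm thick at the foot (edges chamfered 3 x 4 mm), 37.6 mm at 56 mm up; above is a 24 mm thick grip centred on this point. It stands in the rack's last slot, 47 mm to +x of slip 3, slot floor 6 mm above the table.
- wedge: The same wedge, origin mid-foot (3 mm to -x of wedge_center). With the seam shut and N slips in, it binds at foot height (18 - G + 8 N) / 0.35 mm, G being the mm from stop_face to bed along x; N suits if that is 3 to 28; with too few the foot meets the bed first. Pushed down, it yields at 2 to 6 N while the bar slides, then stiffens; 12 to 20 N is firm. Its flat face bears on the slips.
- stop: The aluminium stop, origin at stop_face, same axes.
- tape: Bystander: roll of masking tape; leave it where it is.
- glue: Bystander: glue bottle; leave it where it is.
- cup: Bystander: pencil cup; leave it where it is.
- sticks: Bystander: bundle of craft sticks; leave it where it is.
- gluegun: Bystander: glue gun; leave it where it is.
- case: Bystander: pencil case; leave it where it is.
- clamp: Bystander: spring clamp; leave it where it is.
Mind the look-alikes: they are no part of the job. Leave any purple or turquoise look-alike of the slip1 alone. There is more than one size of the wedge; the job needs the largest.

How it is judged:
By the outcome, as a careful person would: the job done as asked, in the order asked, and still so for the second after the job is handed in, while the arm keeps its last pose, push and grip.
It also fails if it takes over 72 s, if anything falls off the work surface, if the arm or the gripper's body presses on something with over 40 N, if the wrist force passes 120 N, or if a joint passes its speed limit or range.

## Robot

A 7-joint arm with a two-finger parallel gripper is mounted at the origin on the work surface. World frame = base frame: x ahead of the robot, y to its left, z up, the work surface at z = 0. Lengths are in m, angles in rad, forces in N, time in s.
With the tool pointing down it reaches from about 0.35 to 0.9 m from the base axis. Payload 7.2 kg.
Tool frame: the origin (TCP) lies between the finger pads; the fingertips stand 22 mm ahead of it and the grasp point (between the pads) lies 3 mm ahead of it; z points along the fingers, y is the line along which they close (so a half turn about z gives the same grasp; the last joint's range is limited). The gripper opens to 88 mm and grips with 3 to 60 N. Pads are 20 mm wide; open, the fingers measure 115 mm over their backs; the gripper's body (75 mm by 178 mm) begins 61 mm behind the grasp point.
Start: joints at [1.113, 0.411, -0.013, 1.596, 0.006, 1.134, -0.082], TCP at [0.237, -0.578, 0.245] pointing down, gripper open.
Joint ranges: [-2.95, 2.95], [-0.29, 1.99], [-1.47, 1.44], [0.14, 2.54], [-1.03, 4.17], [0.13, 1.85], [-2.86, 2.86]. Speed limits (rad/s): [2.39, 2.39, 3.01, 3.01, 3.14, 3.14, 3.14].

## Interface

Orientations are given as a 3x3 rotation matrix whose columns are the frame's x, y, z axes.
In Python, from workcell import arm gives the robot as it stands.
- The arm moves only by the shell command python3 -m pendant 'ROWS' [FORCE]. ROWS is JSON, a list of rows, each a list of 3 entries, a list of its own where there are three numbers: the shift along the tool's x, y, z in mm, then the turn, a rotation vector about the tool's x, y, z in rad, then the gripper command: -1 is fully open, 1 is shut, values between are in proportion. In form: [[[dx, dy, dz], [wx, wy, wz], hand], ...]. A call has 1 to 8 rows; each row is the pose to reach, as a shift and turn from the pose commanded when the call began, along the tool's axes at that moment; what a row does not reach only later rows make up. A row lasts 1/8 s, in which the tool goes at most 62.5 mm and 10.7 degrees, less where a joint would pass 70% of its speed; a pose out of reach is approached as far as the arm can. A call with a gripper value outside its range is refused whole. The fingers move at their own pace and stop on an object; FORCE is the grip in N (left out, the last holds). Time passes only in rows, so rows that repeat a pose let the fingers close. It gives the time, the measured TCP pose, the force, the opening and the grip force at its end, in the units of the state.
- arm.state(): the state, without advancing time (a new reading comes with each control period).
- arm.snapshot(name): name is "side" or "top" or "wrist"; returns a dict with "pixels" (400x640x3 uint8, red, green, blue), "fx", "fy", "cx", "cy" (pixels), "rvec" (rotation vector, rad) and "tvec" (3), from world to camera coordinates, as OpenCV has them. Camera axes: x right, y down, z forward; pixel columns grow to the right and rows downward; lengths in m; the calibration is good to about 2 mm. A picture is of the moment at which its call begins. There is no depth.
- arm.finish_job(): hands the job in; it is judged then, once.
Trained networks look in a picture, given as the dict that the camera call returned (one of the last four; its "shot" number tells which), for a name from the list of things; names that differ only in an ending like _2 or _b are one class to them, and where a whole thing is asked for, a point or a joint stands for the part that bears it (a point fixed in the world has none). Each returns a list of dicts, best first, with "p" (0 to 1); they miss things now and then, are a little off and sometimes report something else, mostly with a low value. They report only what shows in the picture. A call takes as long as a camera call. They do not tell look-alikes from the thing itself.
- arm.look_for(target, picture): "location" ([column, row] in pixels, amid what is visible of it).
- arm.silhouettes(target, picture): "pixels" (400x640 bool, what is visible of it) and "location" ([column, row] in pixels, amid what is visible of it).
- arm.pinpoint(target, picture): "location" ([column, row] in pixels: a listed point, or the origin of a listed thing).
The state is a dict: "t": time; "qpos": joint angles; "qd": joint speeds; "joint_torque": joint torques, N m; "ee_pos": TCP position; "eef_rot": TCP orientation; "contact_force": force on the tool from outside, world axes, zero at the start; "ft_torque": the same for the moment, N m; "finger_gap": finger opening in m; "grasp_force": force on a finger pad.
Only numpy, scipy, OpenCV 4.12 (cv2) and the standard library are available. Lean on these libraries where they do the work, as an engineer would, in place of code of your own. Each camera call takes 0.05 s, during which the arm holds its last target. There are 200 camera calls.

## Working session

There is one attempt and no reset: what is moved stays moved. The work goes in short steps, Python scripts to look and compute and a shell command to move; the robot and the scene stay as the last step left them, time stands still between calls to the robot, and variables do not carry over. Pictures are saved under pics/ and viewed, at most 10 in all, crops included, and the job is handed in when it is done.

```bash
mkdir -p pics; cat > h.py <<'E'
import numpy as np,cv2,json
from workcell import arm
def ray(p,uv):
    R=cv2.Rodrigues(np.array(p["rvec"],float))[0];t=np.array(p["tvec"],float)
    d=R.T@np.array([(uv[0]-p["cx"])/p["fx"],(uv[1]-p["cy"])/p["fy"],1]);return -R.T@t,d
def atz(p,uv,z):
    o,d=ray(p,uv);return o+d*(z-o[2])/d[2]
def tri(*pu):
    A=np.zeros((3,3));b=np.zeros(3)
    for p,uv in pu:
        o,d=ray(p,uv);d=d/np.linalg.norm(d);M=np.eye(3)-np.outer(d,d);A+=M;b+=M@o
    return np.linalg.solve(A,b)
def proj(p,X):
    R=cv2.Rodrigues(np.array(p["rvec"],float))[0];c=R@np.array(X)+np.array(p["tvec"]);return [p["fx"]*c[0]/c[2]+p["cx"],p["fy"]*c[1]/c[2]+p["cy"]]
def save(p,n,crop=None,s=1):
    im=p["pixels"][:,:,::-1]
    if crop: im=im[crop[1]:crop[3],crop[0]:crop[2]]
    cv2.imwrite("pics/"+n,cv2.resize(im,None,fx=s,fy=s,interpolation=cv2.INTER_CUBIC))
E
python3 - <<'E'
from h import *
np.set_printoptions(precision=4,suppress=True)
P={n:arm.snapshot(n) for n in("top","side")}
for n in P: save(P[n],n+"0.png")
a=np.vstack([P["top"]["pixels"],P["side"]["pixels"]])[:,:,::-1]
for t in "bed stop_face bar_foot slip1_center slip2_center slip3_center wedge_center wedge".split():
    for n in P: print(t,n,[(np.round(d["location"],1).tolist(),round(d["p"],2)) for d in arm.pinpoint(t,P[n])[:4]])
for n in P: print(n,ray(P[n],[320,200]))
s=arm.state();print(s["ee_pos"],s["eef_rot"],s["contact_force"])
E
```

```text
bed top [([370.9, 221.7], 0.62)]
bed side [([297.3, 278.3], 0.82), ([300.9, 273.3], 0.46)]
stop_face top [([247.3, 226.6], 0.74)]
stop_face side [([308.5, 277.3], 0.63), ([386.3, 197.9], 0.16)]
bar_foot top [([248.8, 222.0], 0.73)]
bar_foot side [([301.1, 273.2], 0.63)]
slip1_center top [([404.7, 239.4], 0.51), ([379.1, 262.2], 0.48), ([377.3, 234.9], 0.38), ([248.3, 226.7], 0.36)]
slip1_center side [([410.2, 181.6], 0.84), ([420.3, 204.0], 0.83), ([308.1, 277.5], 0.56), ([398.2, 196.9], 0.54)]
slip2_center top [([369.3, 206.9], 0.73), ([247.6, 229.9], 0.7), ([371.5, 227.4], 0.52), ([248.1, 224.1], 0.43)]
slip2_center side [([384.5, 199.0], 0.58)]
slip3_center top [([248.1, 226.3], 0.54), ([376.7, 212.4], 0.49)]
slip3_center side [([377.5, 191.3], 0.65), ([309.7, 279.6], 0.23)]
wedge_center top [([371.4, 205.3], 0.77), ([341.1, 208.9], 0.57), ([362.4, 172.3], 0.44)]
wedge_center side [([360.4, 188.9], 0.74), ([335.1, 184.6], 0.66), ([345.8, 210.5], 0.61)]
wedge top [([368.7, 207.9], 0.68), ([362.9, 178.1], 0.5), ([336.8, 208.0], 0.49), ([375.8, 229.0], 0.47)]
wedge side [([346.2, 221.3], 0.81), ([330.5, 195.9], 0.64), ([363.6, 201.0], 0.6)]
top (array([0.299 , 0.0141, 1.4394]), array([ 0.1973, -0.0304, -0.9801]))
side (array([0.0667, 0.8664, 0.8118]), array([ 0.4299, -0.7038, -0.5659]))
[ 0.2375 -0.5781  0.2447] [[ 0.925   0.38    0.0001]
 [ 0.38   -0.925  -0.0001]
 [ 0.      0.0001 -1.    ]] [ 0.3485  0.0217 -0.0285]
```

View pics/top0.png

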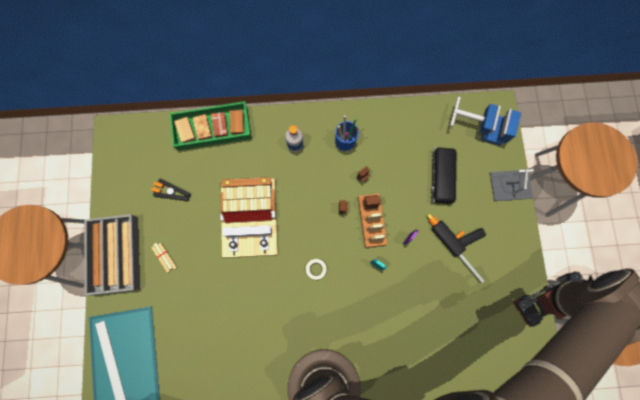

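View pics/side0.png

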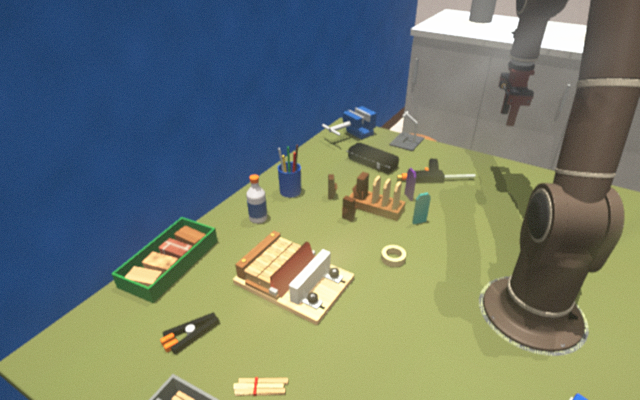

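The top view shows the jig at about (248,222) with red bar (246,213) and stop (247,231). The rack is at (373,220), with its wedge at (372,202) and three pale slips at about (374,217), (376,228) and (379,240). Look-alikes: small dark wedges stand loose at (363,173) and (343,208), purple at (411,238), turquoise at (379,264). I'll enlarge the rack in both views to confirm.

```bash
python3 - <<'E'
from h import *
np.set_printoptions(precision=4,suppress=True)
T=arm.snapshot("top");S=arm.snapshot("side")
a=cv2.resize(T["pixels"][155:275,325:425,::-1],None,fx=4.0,fy=4.0,interpolation=2)
b=cv2.resize(S["pixels"][160:232,320:440,::-1],None,fx=3.2,fy=4.0,interpolation=2);b=cv2.copyMakeBorder(b,0,480-b.shape[0],0,0,0)
cv2.imwrite("pics/rack.png",np.hstack([a,b])); print(a.shape,b.shape)
for n,uv,z in [("w",(371.5,201),.106),("s3",(374,217),.11),("s2",(376,228),.11),("s1",(379,240),.11),("jig",(248,228),.07)]: print(n,atz(T,uv,z))
for t in("rack","slip1","wedge","stop"):
  try: print(t,[(np.round(d["location"]).tolist(),round(d["p"],2),int(d["pixels"].sum())) for d in arm.silhouettes(t,T)[:6]])
  except Exception as e: print(e)
E
```

```text
(480, 400, 3) (480, 384, 3)
w [ 0.5539 -0.1879  0.106 ]
s3 [ 0.5023 -0.1903  0.11  ]
s2 [ 0.4678 -0.1932  0.11  ]
s1 [ 0.4304 -0.1989  0.11  ]
jig [0.499  0.2057 0.07  ]
it knows: bar, bar_foot, bed, case, clamp, cup, glue, gluegun, slip, slip1_center, slip2_center, slip3_center, sticks, stop, stop_face, tape, wedge, wedge_center
slip1 [([373.0, 220.0], 0.54, 91), ([374.0, 228.0], 0.53, 85), ([409.0, 238.0], 0.43, 101)]
wedge [([373.0, 203.0], 0.66, 254), ([365.0, 177.0], 0.6, 120), ([341.0, 207.0], 0.51, 126)]
stop [([248.0, 234.0], 0.61, 655)]
```

View pics/rack.png

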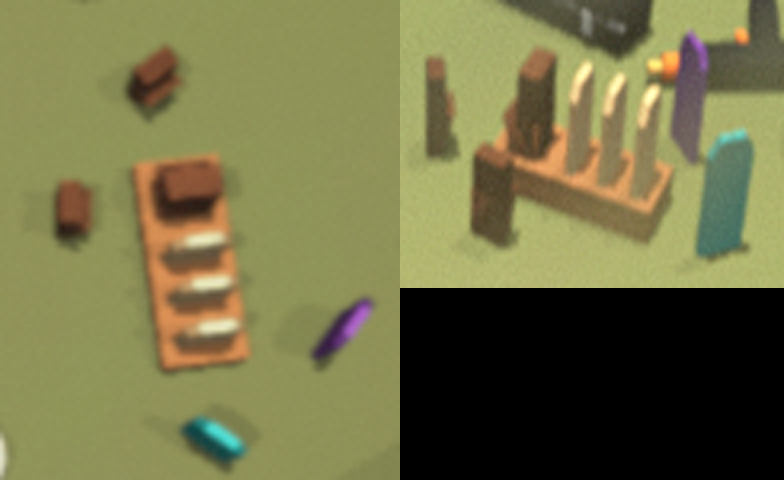

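The crop confirms the set. The rack's pale slips are at about (378,237), (376,226) and (375,215), slip 1 being nearest the robot. The wedge in the rack's last slot at (373,201) is the largest of the three: 254 px against 120 and 126. Next I go above the rack for a close look.

```bash
python3 -m pendant '[[[60,-40,-40],[0,0,0.1],-1],[[115,-80,-80],[0,0,0.2],-1],[[165,-120,-90],[0,0,0.3],-1],[[215,-155,-90],[0,0,0.39],-1],[[265,-190,-90],[0,0,0.39],-1],[[315,-225,-90],[0,0,0.39],-1],[[350,-264,-90],[0,0,0.39],-1],[[350,-264,-90],[0,0,0.39],-1]]' 15
python3 - <<'E'
from h import *
np.set_printoptions(precision=4,suppress=True)
W=arm.snapshot("wrist");save(W,"w1.png");print(ray(W,[320,200]))
T=arm.snapshot("top");S=arm.snapshot("side")
for t in "slip1_center slip2_center slip3_center wedge_center wedge slip1".split(): print(t,[(np.round(d["location"],1).tolist(),round(d["p"],2)) for d in arm.pinpoint(t,W)[:4]])
E
```

```text
t: 2.15
ee_pos: [0.4624, -0.1967, 0.335]
eef_rot: [[1.0, 0.006, 0.001], [0.006, -1.0, 0.001], [0.001, -0.001, -1.0]]
contact_force: [-0.5, -0.2, 0.4]
finger_gap: 0.0877
grasp_force: 0.0
(array([ 0.5347, -0.1954,  0.4754]), array([-0.2701, -0.0161, -0.9628]))
slip1_center [([319.0, 183.6], 0.84), ([388.7, 185.0], 0.59)]
slip2_center [([318.6, 160.3], 0.9)]
slip3_center [([312.7, 138.8], 0.88), ([52.8, 117.7], 0.42)]
wedge_center [([304.2, 22.4], 0.89), ([247.0, 104.2], 0.86), ([312.9, 97.8], 0.78), ([316.8, 185.1], 0.4)]
wedge [([254.3, 107.5], 0.77), ([314.6, 106.6], 0.66), ([302.2, 30.8], 0.66)]
slip1 [([317.9, 155.8], 0.97), ([317.5, 180.6], 0.8), ([381.0, 178.3], 0.71), ([314.4, 221.4], 0.67)]
```

View pics/w1.png

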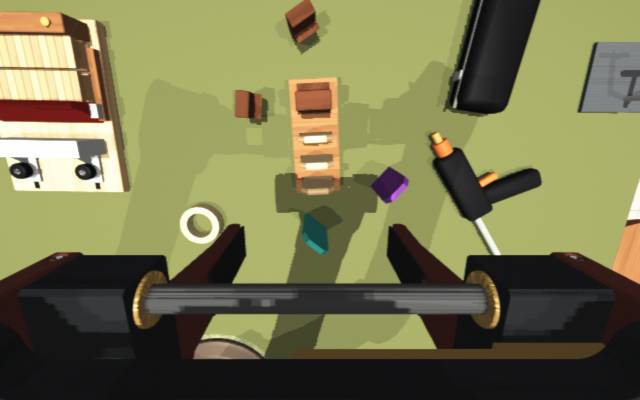

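The wrist view has world +x up. Wedge top is at (313,95), slip tops at (316,139), (317,165) and (317,183). The turquoise and purple look-alikes are at (315,232) and (390,184), and the jig is at left. I'll locate the rack precisely.

```bash
python3 - <<'E'
from h import *
np.set_printoptions(precision=4,suppress=True)
W=arm.snapshot("wrist")
im=W["pixels"];hsv=cv2.cvtColor(im,cv2.COLOR_RGB2HSV)
# rack outline at z=.03
m=((hsv[...,0]<16)&(hsv[...,1]>90)&(hsv[...,2]>120)).astype(np.uint8);m[:, :280]=0;m[:,350:]=0;m[:70]=0;m[195:]=0
c=max(cv2.findContours(m,0,2)[0],key=cv2.contourArea);r=cv2.boxPoints(cv2.minAreaRect(c));print("rack px",r.round(1).tolist())
print(np.array([atz(W,p,.03)[:2] for p in r]))
for n in("slip1_center","slip2_center","slip3_center","wedge_center"):
    d=[q for q in arm.pinpoint(n,W) if 290<q["location"][0]<340 and q["location"][1]>60]
    if d:print(n,atz(W,d[0]["location"],.058 if "slip" in n else .056))
for d in arm.silhouettes("slip1",W)+arm.silhouettes("wedge",W):
    ys,xs=np.nonzero(d["pixels"]);print(np.round(d["location"]),round(d["p"],2),xs.min(),xs.max(),ys.min(),ys.max())
g=im[125:150,290:345].astype(int).sum(2)
pale=((im.min(2)>170)).astype(np.uint8)
for c in cv2.findContours(pale[60:200,285:345].copy(),0,2)[0]:
    if cv2.contourArea(c)>15:
        b=cv2.boxPoints(cv2.minAreaRect(c))+[285,60];print("pale",b.round(1).tolist(),"ctr",atz(W,b.mean(0),.11))
save(W,"w1c.png",(200,60,400,210),4)
E
```

```text
rack px [[287.1000061035156, 81.4000015258789], [331.0, 78.5999984741211], [333.29998779296875, 115.4000015258789], [289.3999938964844, 118.19999694824219]]
[[ 0.5875 -0.1598]
 [ 0.5912 -0.224 ]
 [ 0.5396 -0.2281]
 [ 0.5357 -0.1618]]
slip1_center [ 0.4427 -0.1979  0.058 ]
slip2_center [ 0.4788 -0.1976  0.058 ]
slip3_center [ 0.5102 -0.196   0.058 ]
wedge_center [ 0.5616 -0.195   0.056 ]
[312. 184.] 0.88 297 329 174 192
[311. 161.] 0.75 294 329 152 168
[312. 233.] 0.71 299 324 213 252
[311. 136.] 0.61 293 327 131 141
[388. 181.] 0.57 368 404 165 201
[308.  96.] 0.95 290 326 80 111
[294.  18.] 0.75 280 312 0 38
[240. 103.] 0.7 230 256 89 117
pale [[301.0, 161.0], [323.0, 161.0], [323.0, 167.0], [301.0, 167.0]] ctr [ 0.4782 -0.1966  0.11  ]
pale [[299.0, 134.0], [321.0, 134.0], [321.0, 140.0], [299.0, 140.0]] ctr [ 0.5123 -0.1943  0.11  ]
```

View pics/w1c.png

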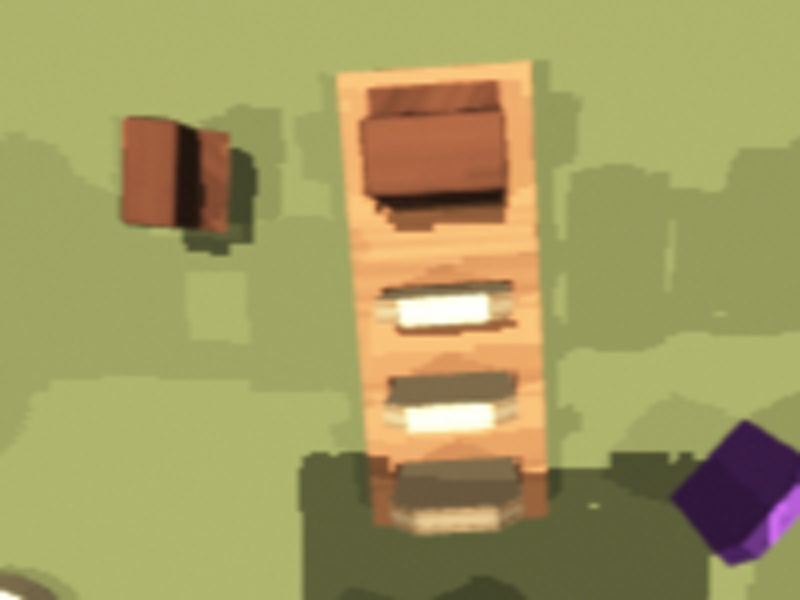

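```bash
python3 -m pendant '[[[-18,2.5,40],[0,0,-0.045],-1],[[-18,2.5,100],[0,0,-0.045],-1],[[-18,2.5,160],[0,0,-0.045],-1],[[-18,2.5,215],[0,0,-0.045],-1],[[-18,2.5,247],[0,0,-0.045],-1],[[-18,2.5,247],[0,0,-0.045],-1],[[-18,2.5,247],[0,0,-0.045],0.2],[[-18,2.5,247],[0,0,-0.045],1]]' 15
python3 -m pendant '[[[0,0,0],[0,0,0],1],[[0,0,0],[0,0,0],1],[[0,0,0],[0,0,0],1]]'
python3 - <<'E'
from h import *
W=arm.snapshot("wrist");save(W,"w2.png")
E
```

```text
t: 3.95
ee_pos: [0.444, -0.2039, 0.0893]
eef_rot: [[0.999, 0.045, 0.003], [0.045, -0.999, -0.001], [0.003, 0.001, -1.0]]
contact_force: [0.5, -0.4, -0.2]
finger_gap: 0.0713
grasp_force: 0.0
t: 4.32
ee_pos: [0.4431, -0.2035, 0.0879]
eef_rot: [[0.999, 0.045, 0.001], [0.045, -0.999, -0.0], [0.001, 0.0, -1.0]]
contact_force: [0.9, 0.8, 1.6]
finger_gap: 0.0461
grasp_force: 14.8
```

View pics/w2.png

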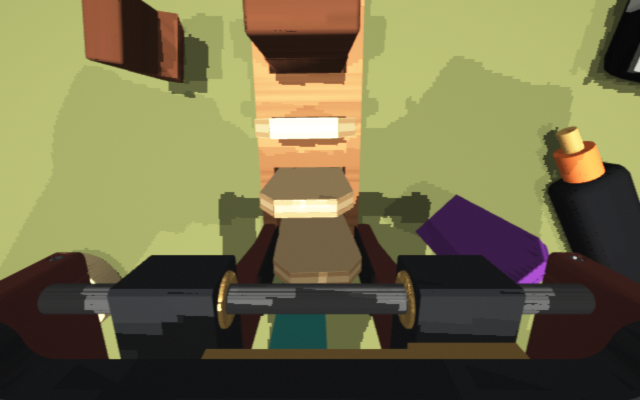

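The first slip is held: opening 46 mm, 15 N. I lift it and carry it to the jig for a look.

```bash
python3 -m pendant '[[[0,0,-50],[0,0,0],1],[[0,0,-110],[0,0,0],1],[[2,-55,-140],[0,0,0],1],[[5,-115,-140],[0,0,0],1],[[8,-175,-140],[0,0,0],1],[[10,-235,-140],[0,0,0],1],[[13,-295,-140],[0,0,0],1],[[16,-355,-140],[0,0,0],1]]' 20
python3 -m pendant '[[[2,-45,0],[0,0,0],1],[[2,-50,0],[0,0,0],1],[[2,-50,0],[0,0,0],1]]'
cat > jig.py <<'E'
from h import *
import sys
np.set_printoptions(precision=4,suppress=True)
W=arm.snapshot("wrist");save(W,sys.argv[1]);np.save("W.npy",W,allow_pickle=True)
for t in "bed stop_face bar_foot slip1".split():
    print(t,[(np.round(d["location"],1).tolist(),round(d["p"],2),atz(W,d["location"],.018)[:2]) for d in arm.pinpoint(t,W)[:3]])
T=arm.snapshot("top")
s=arm.state();print(s["ee_pos"],s["contact_force"],s["finger_gap"],ray(W,[320,200]))
E
python3 jig.py w3.png
```

```text
t: 5.38
ee_pos: [0.4427, 0.1536, 0.2278]
eef_rot: [[0.999, 0.044, 0.001], [0.044, -0.999, -0.0], [0.001, 0.0, -1.0]]
contact_force: [1.1, 0.5, -0.9]
finger_gap: 0.0458
grasp_force: 19.7
t: 5.75
ee_pos: [0.4426, 0.2015, 0.2273]
eef_rot: [[0.999, 0.045, -0.001], [0.045, -0.999, -0.001], [-0.001, 0.001, -1.0]]
contact_force: [-0.5, 0.2, -0.2]
finger_gap: 0.0456
grasp_force: 19.7
bed [([309.6, 104.5], 0.67, array([0.5321, 0.2134]))]
stop_face [([307.1, 127.5], 0.62, array([0.5058, 0.2154]))]
bar_foot [([306.7, 109.9], 0.7, array([0.5259, 0.2166]))]
slip1 [([313.6, 210.5], 0.92, array([0.4021, 0.203 ])), ([596.8, 244.4], 0.7, array([ 0.3717, -0.178 ])), ([633.1, 134.0], 0.49, array([ 0.5163, -0.1775]))]
[0.443  0.2008 0.2277] [-0.973  -0.5611 -0.0011] 0.04543598679281361 (array([0.5149, 0.2058, 0.3676]), array([-0.2709, -0.0283, -0.9623]))
```

View pics/w3.png

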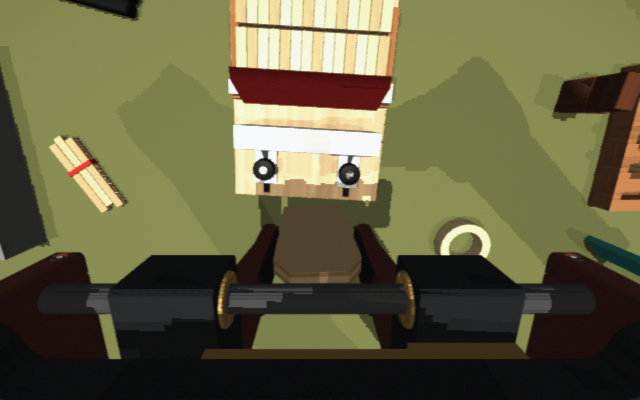

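The wrist view shows the gap: stop top edge from (234,125) to (383,132), red bar foot from (238,103) to (388,109), and the slip in hand below, straight. I'll measure the edges.

```bash
cat > edges.py <<'E'
from h import *
np.set_printoptions(precision=4,suppress=True)
W=np.load("W.npy",allow_pickle=True).item()
im=W["pixels"].astype(int);print(im[60:160:2,300].tolist())
E
python3 edges.py
```

```text
[[227, 227, 196], [226, 226, 194], [227, 227, 195], [226, 225, 192], [217, 216, 179], [189, 180, 144], [65, 14, 12], [71, 16, 14], [76, 17, 15], [81, 18, 16], [86, 18, 17], [90, 19, 17], [90, 19, 17], [91, 20, 18], [92, 21, 18], [91, 20, 18], [92, 21, 18], [90, 18, 17], [92, 21, 18], [92, 21, 19], [92, 20, 18], [90, 20, 17], [91, 21, 19], [160, 117, 82], [246, 239, 186], [246, 239, 187], [246, 239, 186], [246, 239, 186], [246, 239, 187], [246, 239, 186], [235, 206, 149], [233, 198, 143], [234, 199, 144], [228, 192, 140], [141, 143, 139], [247, 248, 249], [247, 248, 248], [247, 248, 248], [247, 248, 249], [247, 248, 249], [247, 248, 249], [247, 248, 249], [247, 248, 249], [247, 248, 249], [247, 248, 249], [247, 248, 248], [224, 210, 178], [246, 231, 174], [245, 231, 173], [245, 231, 175]]
```

```bash
cat > edges.py <<'E'
from h import *
np.set_printoptions(precision=4,suppress=True)
W=np.load("W.npy",allow_pickle=True).item()
im=W["pixels"].astype(float)
def cross(v,lo,hi,th,up):
    for r in range(lo,hi):
        a,b=v[r],v[r+1]
        if (a<th<=b) if up else (a>=th>b): return r+(th-a)/(b-a)+0.0
    return None
L={"foot":[], "stop":[], "btop":[]}
for c in range(246,372,6):
    g=im[:,c,1];b=im[:,c,2];red=np.nonzero((im[60:120,c,1]<40)&(im[60:120,c,0]>45))[0]+60
    if len(red)<5: continue
    f=cross(g,red.max()-1,red.max()+5,120,True)
    s=cross(b,int(f)+6,int(f)+40,222,True)
    t=cross(g,red.min()-4,red.min()+2,100,False)
    for k,v,z in(("foot",f,.018),("stop",s,.074),("btop",t,.074)):
        if v: L[k].append(atz(W,(c,v),z)[:2])
for k in L:
    P=np.array(L[k]);A=np.polyfit(P[:,1],P[:,0],1)
    for _ in range(3):
        r=P[:,0]-np.polyval(A,P[:,1]);q=abs(r)<max(2*np.median(abs(r)),4e-4);A=np.polyfit(P[q,1],P[q,0],1)
    print(k,"slope dx/dy",A[0],"x at y=.215",np.polyval(A,.215),"n",q.sum(),"res",r[q].std())
# ends of stop top and bar at mid row
for k,z,rows in(("stop",.074,[132,134,136]),):
  for r in rows:
    w=np.nonzero((im[r,200:420].min(1)>215))[0]+200;print(k,r,w.min(),w.max(),atz(W,(w.min(),r),z)[:2],atz(W,(w.max()+1,r),z)[:2])
E
python3 edges.py
```

```text
foot slope dx/dy 0.008810539742061932 x at y=.215 0.5301148573167145 n 21 res 0.00015817393932658313
stop slope dx/dy 0.011319668203825193 x at y=.215 0.5057172934959221 n 21 res 0.00016313160605844126
btop slope dx/dy 0.01106170346390264 x at y=.215 0.5595741628449914 n 21 res 0.00011664902069091143
stop 132 234 360 [0.4995 0.2873] [0.5054 0.1593]
stop 134 234 381 [0.4975 0.2873] [0.5044 0.1379]
stop 136 234 381 [0.4955 0.2874] [0.5024 0.1377]
```

```bash
python3 - <<'E'
from h import *
np.set_printoptions(precision=4,suppress=True)
W=np.load("W.npy",allow_pickle=True).item();im=W["pixels"].astype(int)
for c in (300,318,336): print(c,[(r,im[r,c].sum()) for r in list(range(202,216))+list(range(262,292))])
z=.2275
for c in (285,300,318,336): print(c,*[atz(W,(c,r),z-.082)[:2] for r in (204,208,212)],*[atz(W,(c,r),z+.022)[:2] for r in (268,272,276,280,284)])
for r in (215,230,245,255):
  w=np.nonzero(im[r,260:375].sum(1)<330)[0]+260; print(r,w.min(),w.max())
save(W,"sl.png",(220,190,420,310),4)
E
```

```text
300 [(202, np.int64(186)), (203, np.int64(187)), (204, np.int64(188)), (205, np.int64(189)), (206, np.int64(191)), (207, np.int64(193)), (208, np.int64(193)), (209, np.int64(194)), (210, np.int64(197)), (211, np.int64(193)), (212, np.int64(191)), (213, np.int64(193)), (214, np.int64(196)), (215, np.int64(193)), (262, np.int64(194)), (263, np.int64(196)), (264, np.int64(193)), (265, np.int64(194)), (266, np.int64(195)), (267, np.int64(195)), (268, np.int64(194)), (269, np.int64(196)), (270, np.int64(191)), (271, np.int64(193)), (272, np.int64(206)), (273, np.int64(210)), (274, np.int64(194)), (275, np.int64(193)), (276, np.int64(198)), (277, np.int64(219)), (278, np.int64(243)), (279, np.int64(247)), (280, np.int64(247)), (281, np.int64(245)), (282, np.int64(237)), (283, np.int64(155)), (284, np.int64(84)), (285, np.int64(86)), (286, np.int64(100)), (287, np.int64(115)), (288, np.int64(155)), (289, np.int64(197)), (290, np.int64(203)), (291, np.int64(135))]
318 [(202, np.int64(188)), (203, np.int64(187)), (204, np.int64(187)), (205, np.int64(187)), (206, np.int64(193)), (207, np.int64
[... 1676 characters left out ...]
286, np.int64(78)), (287, np.int64(83)), (288, np.int64(88)), (289, np.int64(95)), (290, np.int64(93)), (291, np.int64(84))]
285 [0.4477 0.2276] [0.4443 0.2275] [0.4409 0.2275] [0.4483 0.2168] [0.4463 0.2168] [0.4442 0.2168] [0.4421 0.2167] [0.4399 0.2167]
300 [0.4483 0.2154] [0.4449 0.2153] [0.4414 0.2151] [0.4486 0.2099] [0.4466 0.2098] [0.4445 0.2098] [0.4424 0.2097] [0.4403 0.2096]
318 [0.449  0.2007] [0.4455 0.2005] [0.4421 0.2004] [0.449  0.2016] [0.4469 0.2015] [0.4449 0.2014] [0.4428 0.2013] [0.4406 0.2012]
336 [0.4496 0.186 ] [0.4462 0.1858] [0.4428 0.1856] [0.4494 0.1933] [0.4473 0.1931] [0.4452 0.193 ] [0.4431 0.1929] [0.441  0.1927]
215 260 374
230 260 374
245 260 374
255 260 374
```

View pics/sl.png

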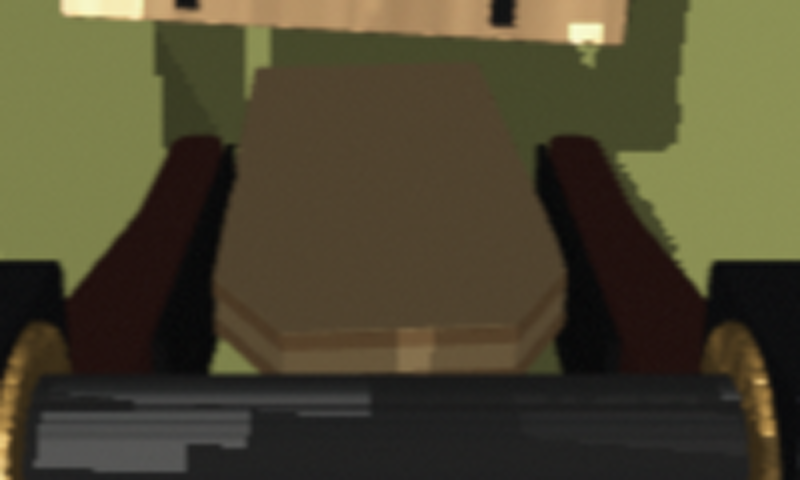

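```bash
python3 -m pendant '[[[40,-5,0],[0,0,0.056],1],[[71,-9,0],[0,0,0.056],1],[[71,-9,0],[0,0,0.056],1],[[71,-9,40],[0,0,0.056],1],[[71,-9,80],[0,0,0.056],1],[[71,-9,80],[0,0,0.056],1],[[71,-9,80],[0,0,0.056],1]]'; python3 jig.py w4.png|tail -1;  python3 - <<'E'
from h import *
W=np.load("W.npy",allow_pickle=True).item()
save(W,"w4c.png",(220,130,420,290),4)
E
```

```text
t: 6.92
ee_pos: [0.5135, 0.2144, 0.1491]
eef_rot: [[1.0, -0.011, 0.001], [-0.011, -1.0, 0.001], [0.001, -0.001, -1.0]]
contact_force: [0.9, -0.0, 0.6]
finger_gap: 0.0457
grasp_force: 19.7
[0.5137 0.2143 0.1487] [-0.4224  0.1351  0.4109] 0.04573496776799267 (array([0.5857, 0.2145, 0.2895]), array([-0.2703, -0.0118, -0.9629]))
```

View pics/w4c.png

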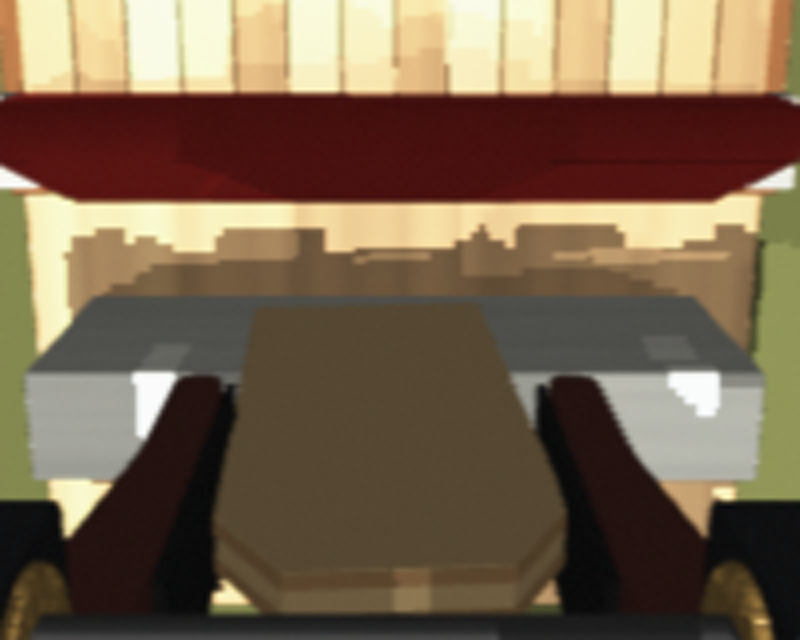

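The slip hangs over the gap, parallel to the stop. Stop face foot is at row ≈204 and top at row ≈223, the bar foot at row ≈180, the slip foot edge at row ≈206.

```bash
python3 - <<'E'
from h import *
np.set_printoptions(precision=4,suppress=True)
W=np.load("W.npy",allow_pickle=True).item()
for n,r,z in(("stopfoot",204,.018),("stoptop",223.2,.074),("bar",180.3,.018),("bartop?",153.7,.074),("slipfoot",206.3,.0667),("sliptop",272.5,.1707)):
    print(n,atz(W,(318,r),z)[:2])
print([atz(W,u,.074)[:2] for u in((226.8,223),(410.5,223))])
E
```

```text
stopfoot [0.5054 0.2132]
stoptop [0.5058 0.2136]
bar [0.5295 0.213 ]
bartop? [0.5616 0.2131]
slipfoot [0.5178 0.2134]
sliptop [0.5172 0.2142]
[array([0.5068, 0.2871]), array([0.5052, 0.139 ])]
```

```bash
python3 -m pendant '[[[0,0,25],[0,0,0],1],[[0,0,43],[0,0,0],1],[[0,0,46],[0,0,0],1],[[-2,0,46],[0,0,0],1],[[-3.5,0,47],[0,0,0],1],[[-4.5,0,48],[0,0,0],1],[[-4.5,0,49],[0,0,0],1],[[-4.5,0,49],[0,0,0],1]]'
```

```text
t: 8.22
ee_pos: [0.5094, 0.215, 0.0995]
eef_rot: [[1.0, -0.011, 0.002], [-0.011, -1.0, 0.001], [0.002, -0.001, -1.0]]
contact_force: [-0.2, 0.5, 5.0]
finger_gap: 0.0457
grasp_force: 19.8
```

```bash
python3 -m pendant '[[[-0.7,0,-0.7],[0,0,0],1],[[-1.4,0,-0.7],[0,0,0],1],[[-1.4,0,-0.7],[0,0,0],1]]'
```

```text
t: 8.6
ee_pos: [0.5088, 0.2147, 0.0998]
eef_rot: [[1.0, -0.012, 0.003], [-0.012, -1.0, 0.001], [0.003, -0.001, -1.0]]
contact_force: [4.8, 2.3, 0.1]
finger_gap: 0.046
grasp_force: 19.8
```

```bash
python3 -m pendant '[[[0.8,0,0],[0,0,0],1],[[0.8,0,0],[0,0,0],0.2],[[0.8,0,0],[0,0,0],-0.2],[[0.8,0,0],[0,0,0],-0.2],[[0.8,0,-30],[0,0,0],-0.3],[[0.8,0,-80],[0,0,0],-0.3],[[0.8,0,-100],[0,0,0],-0.5],[[0.8,0,-100],[0,0,0],-0.5]]'
cat > chk.py <<'E'
from h import *
np.set_printoptions(precision=4,suppress=True)
W=arm.snapshot("wrist");np.save("W.npy",W,allow_pickle=True);im=W["pixels"]
for d in arm.silhouettes("slip1",W)[:4]:
    ys,xs=np.nonzero(d["pixels"]);print(np.round(d["location"]),round(d["p"],2),xs.min(),xs.max(),ys.min(),ys.max())
c=np.round(proj(W,[.5097,.2148,.122])).astype(int);print("expected slip top px",c)
if 0<c[1]<400: print([(r,int(im[r,c[0]].sum())) for r in range(c[1]-14,min(c[1]+14,399))])
s=arm.state();print(s["ee_pos"],s["eef_rot"][0],s["t"])
E
python3 chk.py
```

```text
t: 9.6
ee_pos: [0.5083, 0.2142, 0.2004]
eef_rot: [[1.0, -0.011, 0.002], [-0.011, -1.0, 0.0], [0.002, -0.0, -1.0]]
contact_force: [1.3, 0.3, -0.2]
finger_gap: 0.0658
grasp_force: 0.0
[308. 196.] 0.82 285 337 179 211
expected slip top px [316 211]
[(197, 223), (198, 224), (199, 225), (200, 227), (201, 228), (202, 249), (203, 232), (204, 239), (205, 286), (206, 289), (207, 286), (208, 276), (209, 232), (210, 251), (211, 396), (212, 580), (213, 605), (214, 611), (215, 613), (216, 615), (217, 609), (218, 600), (219, 592), (220, 585), (221, 594), (222, 595), (223, 508), (224, 490)]
[0.5074 0.2136 0.1982] [ 0.9999 -0.0114 -0.0017] 9.7
```

```bash
python3 -m pendant '[[[0,50,-10],[0,0,-0.02],-0.5],[[-4,110,-10],[0,0,-0.056],-0.5],[[-8,170,-10],[0,0,-0.056],-0.6],[[-12,230,-10],[0,0,-0.056],-0.7],[[-16,290,-10],[0,0,-0.056],-1],[[-20,350,-10],[0,0,-0.056],-1],[[-24,400,-10],[0,0,-0.056],-1],[[-25,413,0],[0,0,-0.056],-1]]'
python3 chk.py|tail -1;python3 - <<'E'
from h import *
np.set_printoptions(precision=4,suppress=True)
W=arm.snapshot("wrist");im=W["pixels"]
for X in([.4782,-.1966,.11],[.5123,-.1943,.11]): print(np.round(proj(W,X)))
c=np.round(proj(W,[.4782,-.1966,.11])).astype(int)
print([(r,int(im[r,c[0]].sum())) for r in range(c[1]-14,min(c[1]+14,399))])
for d in arm.silhouettes("slip1",W)[:5]:
    ys,xs=np.nonzero(d["pixels"]);print(np.round(d["location"]),round(d["p"],2),xs.min(),xs.max(),ys.min(),ys.max())
E
```

```text
t: 10.7
ee_pos: [0.477, -0.2021, 0.1978]
eef_rot: [[0.999, 0.039, -0.002], [0.039, -0.999, -0.0], [-0.002, 0.0, -1.0]]
contact_force: [0.7, 0.2, 0.5]
finger_gap: 0.0877
grasp_force: 0.0
[ 0.4769 -0.1992  0.1968] [ 0.9991  0.0422 -0.0041] 10.8
[314. 208.]
[313. 167.]
[(194, 273), (195, 273), (196, 273), (197, 275), (198, 273), (199, 275), (200, 272), (201, 272), (202, 278), (203, 297), (204, 274), (205, 283), (206, 325), (207, 343), (208, 346), (209, 337), (210, 278), (211, 270), (212, 252), (213, 169), (214, 140), (215, 140), (216, 138), (217, 139), (218, 137), (219, 178), (220, 308), (221, 321)]
[314. 159.] 0.78 287 339 150 173
[314. 198.] 0.76 288 338 181 212
[309. 280.] 0.7 291 327 256 330
[426. 226.] 0.64 388 449 200 254
```

```bash
python3 -m pendant '[[[1,0,50],[0,0,0],-1],[[1,0,95],[0,0,0],-1],[[1,0,109],[0,0,0],-1],[[1,0,109],[0,0,0],-0.2],[[1,0,109],[0,0,0],0.2],[[1,0,109],[0,0,0],1],[[1,0,109],[0,0,0],1],[[1,0,109],[0,0,0],1]]' 20
python3 -m pendant '[[[0,0,0],[0,0,0],1],[[0,0,-50],[0,0,0],1],[[0,0,-110],[0,0,0],1],[[2,-55,-140],[0,0,0],1],[[5,-115,-140],[0,0,0],1],[[8,-175,-140],[0,0,0],1],[[10,-235,-140],[0,0,0],1],[[13,-295,-140],[0,0,0],1]]'
```

```text
t: 11.9
ee_pos: [0.4798, -0.1986, 0.0909]
eef_rot: [[0.999, 0.045, 0.001], [0.045, -0.999, -0.0], [0.001, 0.0, -1.0]]
contact_force: [-0.7, -0.8, 2.9]
finger_gap: 0.0449
grasp_force: 19.9
t: 12.9
ee_pos: [0.479, 0.0985, 0.2304]
eef_rot: [[0.999, 0.044, 0.0], [0.044, -0.999, -0.0], [0.0, 0.0, -1.0]]
contact_force: [1.0, -0.2, -0.1]
finger_gap: 0.0447
grasp_force: 20.0
```

```bash
python3 -m pendant '[[[20,-58,0],[0,0,0.03],1],[[47,-114,0],[0,0,0.055],1],[[47,-114,0],[0,0,0.055],1],[[47,-114,40],[0,0,0.055],1],[[47,-114,60],[0,0,0.055],1],[[47,-114,60],[0,0,0.055],1],[[47,-114,60],[0,0,0.055],1]]'
cat > s2.py <<'E'
from h import *
np.set_printoptions(precision=4,suppress=True)
W=arm.snapshot("wrist");im=W["pixels"].astype(int);np.save("W.npy",W,allow_pickle=True)
s=arm.state();print(s["ee_pos"],s["eef_rot"][0],s["contact_force"])
for d in arm.silhouettes("slip1",W)[:4]:
    ys,xs=np.nonzero(d["pixels"]);print(np.round(d["location"]),round(d["p"],2),xs.min(),xs.max(),ys.min(),ys.max())
print([(r,im[r,318].sum().item()) for r in range(165,290)])
E
python3 s2.py
```

```text
t: 13.78
ee_pos: [0.5216, 0.2125, 0.1712]
eef_rot: [[1.0, -0.011, 0.001], [-0.011, -1.0, 0.0], [0.001, -0.0, -1.0]]
contact_force: [0.2, 1.0, -1.1]
finger_gap: 0.0446
grasp_force: 20.0
[0.5217 0.2126 0.1715] [ 0.9999 -0.0108  0.0015] [ 0.1168 -0.3538 -0.1359]
[305. 205.] 0.97 280 333 195 230
[316. 251.] 0.58 273 358 206 283
[(165, 106), (166, 110), (167, 103), (168, 111), (169, 110), (170, 114), (171, 109), (172, 113), (173, 108), (174, 115), (175, 115), (176, 114), (177, 116), (178, 114), (179, 118), (180, 116), (181, 110), (182, 127), (183, 275), (184, 603), (185, 626), (186, 624), (187, 626), (188, 601), (189, 330), (190, 266), (191, 264), (192, 265), (193, 267), (194, 265), (195, 260), (196, 242), (197, 225), (198, 222), (199, 226), (200, 226), (201, 226), (202, 223), (203, 222), (204, 225), (205, 224), (206, 225), (207, 228), (208, 226), (209, 225), (210, 227), (211, 229), (212, 228), (213, 228), (214, 230), (215, 226), (216, 226), (217, 228), (218, 226), (219, 228), (220, 229), (221, 227), (222, 230), (223, 230), (224, 229), (225, 225), (226, 225), (227, 228), (228, 228), (229, 225), (230, 228), (231, 226), (232, 227), (233, 225), (234, 228), (235, 229), (236, 225), (237, 226), (238, 225), (239, 228), (240, 227), (241, 230), (242, 229), (243, 227), (244, 228), (245, 227), (246, 228), (247, 228), (248, 227), (249, 226), (250, 227), (251, 228), (252, 226), (253, 230), (254, 228), (255, 225), (256, 225), (257, 225), (258, 229), (259, 228), (260, 227), (261, 225), (262, 227), (263, 229), (264, 227), (265, 226), (266, 228), (267, 230), (268, 229), (269, 224), (270, 227), (271, 225), (272, 227), (273, 236), (274, 290), (275, 261), (276, 268), (277, 275), (278, 290), (279, 351), (280, 359), (281, 365), (282, 350), (283, 224), (284, 110), (285, 100), (286, 118), (287, 126), (288, 125), (289, 110)]
```

```bash
python3 - <<'E'
from h import *
np.set_printoptions(precision=4,suppress=True)
W=np.load("W.npy",allow_pickle=True).item()
for n,u,z in(("s1 foot",(306,195.8),.018),("s1 L",(280,196),.018),("s1 R",(333,196),.018),("bar",(318,183.5),.018),("held foot",(318,206),.0865),("held top",(318,273.5),.1905)):print(n,atz(W,u,z)[:2])
save(W,"w5c.png",(220,150,420,290),4)
E
```

```text
s1 foot [0.5161 0.2238]
s1 L [0.5162 0.2516]
s1 R [0.5156 0.1949]
bar [0.5294 0.2109]
held foot [0.5254 0.2114]
held top [0.5234 0.2123]
```

View pics/w5c.png

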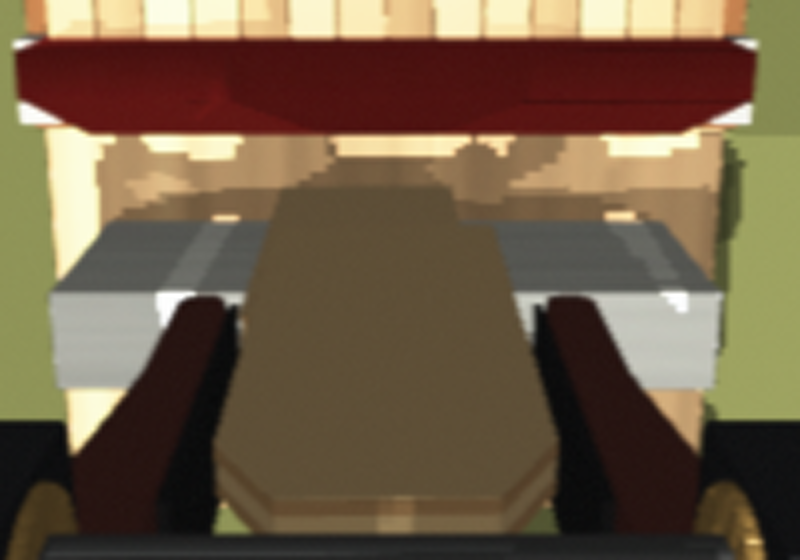

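The view shows the held slip parallel to the stop with room on both sides. Slip 1 stands against the stop, about 5 mm towards +y (foot cols 289–332, row 196). I shift the held slip by that much and lower it.

```bash
python3 -m pendant '[[[1,-6,0],[0,0,0],1],[[1,-6,0],[0,0,0],1],[[1,-6,20],[0,0,0],1],[[1,-6,30],[0,0,0],1],[[1,-6,40],[0,0,0],1],[[1,-6,46],[0,0,0],1],[[1,-6,46],[0,0,0],1]]'
```

```text
t: 14.75
ee_pos: [0.5221, 0.2188, 0.124]
eef_rot: [[1.0, -0.01, -0.001], [-0.01, -1.0, -0.0], [-0.001, 0.0, -1.0]]
contact_force: [0.1, 0.3, -0.7]
finger_gap: 0.0449
grasp_force: 20.0
```

No contact force, so I continue down to the bed and push gently back.

```bash
python3 -m pendant '[[[0,0,12],[0,0,0],1],[[0,0,18],[0,0,0],1],[[0,0,20.5],[0,0,0],1],[[0,0,21.5],[0,0,0],1],[[0,0,21.5],[0,0,0],1]]'; python3 s2.py | head -4
```

```text
t: 15.38
ee_pos: [0.5224, 0.2186, 0.1028]
eef_rot: [[1.0, -0.01, 0.0], [-0.01, -1.0, -0.0], [0.0, 0.0, -1.0]]
contact_force: [0.5, -2.3, 3.8]
finger_gap: 0.0448
grasp_force: 20.0
[0.5224 0.2186 0.1028] [ 0.9999 -0.0104  0.0002] [ 0.2663 -2.3425  3.7474]
[316. 248.] 0.66 272 358 205 283
[(165, 617), (166, 615), (167, 614), (168, 611), (169, 610), (170, 610), (171, 607), (172, 594), (173, 468), (174, 175), (175, 89), (176, 88), (177, 87), (178, 89), (179, 90), (180, 87), (181, 89), (182, 89), (183, 86), (184, 89), (185, 92), (186, 90), (187, 92), (188, 93), (189, 95), (190, 95), (191, 98), (192, 90), (193, 95), (194, 94), (195, 101), (196, 98), (197, 100), (198, 94), (199, 101), (200, 97), (201, 92), (202, 156), (203, 228), (204, 240), (205, 237), (206, 216), (207, 199), (208, 198), (209, 198), (210, 195), (211, 198), (212, 197), (213, 196), (214, 196), (215, 198), (216, 199), (217, 197), (218, 197), (219, 197), (220, 197), (221, 199), (222, 197), (223, 197), (224, 198), (225, 197), (226, 198), (227, 197), (228, 198), (229, 199), (230, 196), (231, 198), (232, 194), (233, 198), (234, 198), (235, 198), (236, 197), (237, 199), (238, 198), (239, 197), (240, 196), (241, 196), (242, 199), (243, 197), (244, 197), (245, 199), (246, 197), (247, 201), (248, 198), (249, 197), (250, 194), (251, 200), (252, 197), (253, 198), (254, 198), (255, 197), (256, 197), (257, 200), (258, 195), (259, 197), (260, 199), (261, 196), (262, 198), (263, 197), (264, 199), (265, 200), (266, 194), (267, 197), (268, 196), (269, 200), (270, 198), (271, 198), (272, 198), (273, 205), (274, 249), (275, 232), (276, 250), (277, 250), (278, 261), (279, 314), (280, 319), (281, 319), (282, 303), (283, 194), (284, 92), (285, 77), (286, 82), (287, 79), (288, 89), (289, 93)]
```

```bash
python3 -m pendant '[[[-1.5,0,-0.7],[0,0,0],1],[[-3,0,-0.7],[0,0,0],1],[[-4,0,-0.7],[0,0,0],1],[[-5,0,-0.7],[0,0,0],1],[[-5,0,-0.7],[0,0,0],1]]'
```

```text
t: 16.1
ee_pos: [0.5191, 0.219, 0.1037]
eef_rot: [[1.0, -0.011, 0.003], [-0.011, -1.0, 0.001], [0.003, -0.001, -1.0]]
contact_force: [7.1, -0.2, -4.6]
finger_gap: 0.0448
grasp_force: 20.0
```

```bash
python3 -m pendant '[[[1.3,0,0],[0,0,0],1],[[1.3,0,0.4],[0,0,0],1],[[1.3,0,0.4],[0,0,0],0.2],[[1.3,0,0.4],[0,0,0],-0.3],[[1.3,0,0.4],[0,0,0],-0.3],[[1.3,0,-40],[0,0,0],-0.3],[[1.3,0,-90],[0,0,0],-0.3],[[1.3,0,-100],[0,0,0],-0.5]]'
python3 - <<'E'
from h import *
np.set_printoptions(precision=4,suppress=True)
W=arm.snapshot("wrist");im=W["pixels"].astype(int);np.save("W.npy",W,allow_pickle=True)
s=arm.state();print(s["ee_pos"],s["eef_rot"][0])
for d in arm.silhouettes("slip1",W)[:4]:
    ys,xs=np.nonzero(d["pixels"]);print(np.round(d["location"]),round(d["p"],2),xs.min(),xs.max(),ys.min(),ys.max())
for c in (300,312,325): print(c,[(r,im[r,c].sum().item()) for r in range(165,230)])
E
```

```text
t: 17.1
ee_pos: [0.5192, 0.22, 0.2066]
eef_rot: [[1.0, -0.01, 0.004], [-0.01, -1.0, 0.002], [0.004, -0.002, -1.0]]
contact_force: [-0.1, -1.0, -0.3]
finger_gap: 0.0638
grasp_force: 0.0
[0.519  0.2196 0.2061] [ 0.9999 -0.0099  0.0031]
[315. 225.] 0.8 292 342 214 227
[316. 203.] 0.57 292 342 179 219
300 [(165, 114), (166, 111), (167, 115), (168, 114), (169, 129), (170, 135), (171, 140), (172, 142), (173, 140), (174, 155), (175, 347), (176, 684), (177, 699), (178, 685), (179, 506), (180, 321), (181, 298), (182, 300), (183, 299), (184, 300), (185, 297), (186, 300), (187, 299), (188, 299), (189, 295), (190, 263), (191, 237), (192, 229), (193, 232), (194, 226), (195, 231), (196, 230), (197, 230), (198, 231), (199, 231), (200, 231), (201, 231), (202, 229), (203, 228), (204, 230), (205, 233), (206, 229), (207, 227), (208, 228), (209, 219), (210, 203), (211, 206), (212, 237), (213, 248), (214, 253), (215, 260), (216, 245), (217, 249), (218, 253), (219, 252), (220, 288), (221, 340), (222, 357), (223, 349), (224, 303), (225, 292), (226, 387), (227, 538), (228, 584), (229, 594)]
312 [(165, 112),
[... 853 characters left out ...]
16), (172, 120), (173, 127), (174, 140), (175, 313), (176, 651), (177, 665), (178, 619), (179, 437), (180, 312), (181, 300), (182, 296), (183, 300), (184, 299), (185, 297), (186, 297), (187, 297), (188, 297), (189, 289), (190, 237), (191, 231), (192, 229), (193, 234), (194, 231), (195, 234), (196, 228), (197, 231), (198, 231), (199, 231), (200, 228), (201, 232), (202, 231), (203, 228), (204, 231), (205, 227), (206, 229), (207, 230), (208, 230), (209, 234), (210, 233), (211, 227), (212, 249), (213, 281), (214, 285), (215, 283), (216, 241), (217, 227), (218, 238), (219, 244), (220, 233), (221, 263), (222, 406), (223, 429), (224, 420), (225, 375), (226, 347), (227, 389), (228, 552), (229, 588)]
```

```bash
python3 - <<'E'
from h import *
np.set_printoptions(precision=4,suppress=True)
W=np.load("W.npy",allow_pickle=True).item()
for n,u,z in(("s2 foot",(317,190),.018),("L",(292,205),.07),("R",(343,205),.07),("bar",(317,175),.018),*[("top%d"%r,(317,r),.122) for r in(208,212,216,220,227)]):print(n,atz(W,u,z)[:2])
E
```

```text
s2 foot [0.5119 0.2197]
L [0.5089 0.2454]
R [0.5085 0.1934]
bar [0.5301 0.2196]
top208 [0.5216 0.2199]
top212 [0.5181 0.22  ]
top216 [0.5146 0.22  ]
top220 [0.511 0.22 ]
top227 [0.5048 0.2201]
```

```bash
python3 -m pendant '[[[2,55,-10],[0,0,-0.02],-0.5],[[8,115,-10],[0,0,-0.055],-0.5],[[16,175,-10],[0,0,-0.055],-0.6],[[22,235,-10],[0,0,-0.055],-0.7],[[30,295,-10],[0,0,-0.055],-1],[[38,355,-10],[0,0,-0.055],-1],[[43,405,-10],[0,0,-0.055],-1],[[45,417,-5],[0,0,-0.055],-1]]'
python3 - <<'E'
from h import *
np.set_printoptions(precision=4,suppress=True)
W=arm.snapshot("wrist");im=W["pixels"].astype(int);np.save("W.npy",W,allow_pickle=True)
s=arm.state();print(s["ee_pos"],s["eef_rot"][0])
print("exp",proj(W,[.5603,-.192,.106]))
for n in("wedge_center","wedge"):
  for d in arm.pinpoint(n,W)[:3]: print(n,np.round(d["location"]),round(d["p"],2),atz(W,d["location"],.056 if n!="wedge" else .006)[:2])
for d in arm.silhouettes("wedge",W)[:3]:
    ys,xs=np.nonzero(d["pixels"]);print(np.round(d["location"]),round(d["p"],2),xs.min(),xs.max(),ys.min(),ys.max())
print([(r,im[r,314].tolist()) for r in range(150,250,2)])
E
```

```text
t: 18.2
ee_pos: [0.5578, -0.2028, 0.2063]
eef_rot: [[0.999, 0.039, -0.003], [0.039, -0.999, -0.0], [-0.003, 0.0, -1.0]]
contact_force: [0.4, -0.1, -0.0]
finger_gap: 0.0877
grasp_force: 0.0
[ 0.5577 -0.2021  0.2055] [ 0.9992  0.0402 -0.004 ]
exp [np.float64(304.5533378746802), np.float64(201.4459858115746)]
wedge_center [308. 188.] 0.69 [ 0.5609 -0.1943]
wedge_center [222. 184.] 0.65 [ 0.5616 -0.1036]
wedge_center [291.  84.] 0.64 [ 0.6617 -0.1741]
wedge [307. 184.] 0.81 [ 0.554  -0.1913]
wedge [229. 177.] 0.63 [ 0.5586 -0.0957]
wedge [532. 115.] 0.24 [ 0.6453 -0.4477]
[292.  86.] 0.88 269 315 63 109
[218. 186.] 0.75 198 238 164 211
[304. 193.] 0.65 279 329 166 215
[(150, [106, 98, 58]), (152, [103, 67, 41]), (154, [228, 159, 99]), (156, [230, 162, 101]), (158, [230, 162, 101]), (160, [230, 161, 99]), (162, [229, 161, 100]), (164, [230, 162, 101]), (166, [136, 83, 53]), (168, [129, 75, 50]), (170, [131, 76, 50]), (172, [134, 78, 52]), (174, [135, 78, 53]), (176, [127, 73, 48]), (178, [117, 68, 45]), (180, [54, 33, 23]), (182, [46, 28, 21]), (184, [45, 27, 19]), (186, [48, 31, 21]), (188, [54, 32, 23]), (190, [115, 67, 45]), (192, [141, 83, 54]), (194, [141, 83, 53]), (196, [97, 56, 37]), (198, [54, 33, 22]), (200, [53, 32, 23]), (202, [52, 32, 22]), (204, [50, 31, 22]), (206, [51, 31, 21]), (208, [51, 32, 21]), (210, [51, 31, 20]), (212, [49, 30, 21]), (214, [49, 30, 21]), (216, [89, 58, 37]), (218, [98, 73, 49]), (220, [114, 97, 68]), (222, [114, 97, 68]), (224, [114, 97, 68]), (226, [114, 97, 68]), (228, [114, 97, 68]), (230, [114, 96, 68]), (232, [113, 97, 68]), (234, [114, 97, 68]), (236, [113, 96, 67]), (238, [114, 97, 67]), (240, [114, 98, 68]), (242, [114, 97, 68]), (244, [114, 97, 67]), (246, [113, 97, 68]), (248, [119, 101, 70])]
```

```bash
python3 -m pendant '[[[3,-9,10],[0,0,0],-1],[[3,-9,60],[0,0,0],-1],[[3,-9,105],[0,0,0],-1],[[3,-9,118],[0,0,0],-1],[[3,-9,118],[0,0,0],-0.2],[[3,-9,118],[0,0,0],0.1],[[3,-9,118],[0,0,0],1],[[3,-9,118],[0,0,0],1]]' 25
python3 -m pendant '[[[0,0,0],[0,0,0],1],[[0,0,0],[0,0,0],1]]'
```

```text
t: 19.4
ee_pos: [0.5624, -0.1897, 0.0916]
eef_rot: [[0.999, 0.045, 0.002], [0.045, -0.999, -0.001], [0.002, 0.001, -1.0]]
contact_force: [0.6, 0.1, 0.8]
finger_gap: 0.0513
grasp_force: 0.0
t: 19.65
ee_pos: [0.5623, -0.1898, 0.0911]
eef_rot: [[0.999, 0.045, 0.001], [0.045, -0.999, -0.001], [0.001, 0.001, -1.0]]
contact_force: [-0.1, -0.1, 4.6]
finger_gap: 0.0456
grasp_force: 24.8
```

```bash
python3 -m pendant '[[[0,0,1],[0,0,0],0.2],[[0,2.5,3],[0,0,0],0.2],[[0,2.5,3],[0,0,0],0.2],[[0,2.5,3],[0,0,0],1],[[0,2.5,3],[0,0,0],1],[[0,2.5,3],[0,0,0],1]]'
```

```text
t: 20.4
ee_pos: [0.5636, -0.1916, 0.0898]
eef_rot: [[0.999, 0.045, 0.004], [0.045, -0.999, -0.001], [0.003, 0.001, -1.0]]
contact_force: [-1.4, 1.8, 17.0]
finger_gap: 0.0445
grasp_force: 25.0
```

```bash
python3 -m pendant '[[[0,0,-40],[0,0,0],1],[[0,0,-100],[0,0,0],1],[[-1,-50,-130],[0,0,0],1],[[1,-110,-130],[0,0,0],1],[[3,-170,-130],[0,0,0],1],[[5,-230,-130],[0,0,0],1],[[8,-290,-130],[0,0,0],1],[[8,-350,-130],[0,0,0.03],1]]'
```

```text
t: 21.4
ee_pos: [0.5539, 0.1598, 0.2172]
eef_rot: [[1.0, 0.014, -0.001], [0.014, -1.0, -0.0], [-0.001, 0.0, -1.0]]
contact_force: [1.0, -0.0, -0.8]
finger_gap: 0.0451
grasp_force: 25.0
```

```bash
python3 -m pendant '[[[-2,-30,0],[0,0,0.025],1],[[-8,-60,0],[0,0,0.025],1],[[-8,-60,0],[0,0,0.025],1],[[-8,-60,0],[0,0,0.025],1]]'
cat > w.py <<'E'
from h import *
np.set_printoptions(precision=4,suppress=True)
W=arm.snapshot("wrist");im=W["pixels"].astype(int);np.save("W.npy",W,allow_pickle=True)
s=arm.state();print(s["ee_pos"],s["eef_rot"][0],s["contact_force"],s["t"])
for t in("wedge","slip1"):
  for d in arm.silhouettes(t,W)[:3]:
    ys,xs=np.nonzero(d["pixels"]);print(t,np.round(d["location"]),round(d["p"],2),xs.min(),xs.max(),ys.min(),ys.max())
for t in ("wedge","wedge_center","bar_foot","bed"):
  print(t,[(np.round(d["location"]),round(d["p"],2)) for d in arm.pinpoint(t,W)[:2]])
print([(r,im[r,318].tolist()) for r in range(150,290,2)])
E
python3 w.py
```

```text
t: 21.9
ee_pos: [0.5454, 0.217, 0.2171]
eef_rot: [[1.0, -0.011, -0.001], [-0.011, -1.0, -0.001], [-0.001, 0.001, -1.0]]
contact_force: [-0.3, -0.7, -1.0]
finger_gap: 0.0451
grasp_force: 25.0
[0.5457 0.2165 0.2172] [ 0.9999 -0.0116 -0.0005] [-0.0542  0.4016 -1.3811] 21.95
wedge [315. 248.] 0.98 270 361 203 284
wedge [598. 175.] 0.7 554 639 155 197
slip1 [314. 200.] 0.48 295 333 197 204
slip1 [320. 165.] 0.42 242 397 135 194
wedge [(array([562., 166.]), 0.92), (array([316., 220.]), 0.76)]
wedge_center [(array([592., 172.]), 0.92), (array([319., 236.]), 0.71)]
bar_foot [(array([318., 195.]), 0.65), (array([105.,  92.]), 0.26)]
bed [(array([318., 192.]), 0.78), (array([115., 257.]), 0.34)]
[(150, [253, 244, 200]), (152, [253, 244, 200]), (154, [253, 244, 198]), (156, [253, 243, 197]), (158, [253, 243, 196]), (160, [253, 242, 195]), (162, [253, 241, 193]), (164, [253, 241, 191]), (166, [252, 240, 190]), (168, [252, 240, 189]), (170, [252, 239, 187]), (172, [252, 239, 186]), (174, [250, 233, 177]), (176, [100, 45, 33]), (178, [80, 19, 18]), (180, [79, 20, 17]), (182, [81, 19, 18]), (184, [
[... 415 characters left out ...]
, 18]), (224, [42, 25, 17]), (226, [35, 21, 15]), (228, [31, 19, 13]), (230, [32, 20, 14]), (232, [33, 22, 14]), (234, [33, 21, 15]), (236, [32, 19, 14]), (238, [34, 22, 15]), (240, [34, 21, 15]), (242, [34, 21, 15]), (244, [34, 21, 14]), (246, [35, 22, 15]), (248, [37, 23, 17]), (250, [36, 22, 14]), (252, [40, 25, 18]), (254, [38, 23, 16]), (256, [49, 31, 21]), (258, [56, 34, 23]), (260, [59, 36, 23]), (262, [59, 36, 25]), (264, [61, 36, 25]), (266, [61, 36, 25]), (268, [60, 36, 23]), (270, [59, 35, 23]), (272, [61, 36, 25]), (274, [60, 35, 25]), (276, [60, 35, 24]), (278, [58, 35, 23]), (280, [56, 34, 22]), (282, [45, 27, 19]), (284, [34, 33, 33]), (286, [42, 44, 42]), (288, [65, 66, 66])]
```

```bash
python3 - <<'E'
from h import *
np.set_printoptions(precision=4,suppress=True)
W=np.load("W.npy",allow_pickle=True).item()
f=.2172-.084
for n,u,z in(("grip+x top",(318,256),f+.1),("ledge out",(318,203.5),f+.056),("ledge in",(318,213.5),f+.056),("bar foot",(318,194.3),.018),("slip foot?",(318,197),.018)):print(n,atz(W,u,z)[:2])
for r,z in((260,f+.1),(208,f+.056)):
  im=W["pixels"].astype(int)[r]; w=[c for c in range(262,375) if im[c].sum()>(130 if r==208 else 95)]; print(r,w[:4],w[-4:])
E
```

```text
grip+x top [0.5548 0.2168]
ledge out [0.5681 0.2163]
ledge in [0.5616 0.2163]
bar foot [0.5293 0.2151]
slip foot? [0.5258 0.2151]
260 [312, 314, 315, 316] [343, 344, 350, 356]
208 [262, 263, 264, 265] [371, 372, 373, 374]
```

```bash
python3 -m pendant '[[[-4.5,-3,0],[0,0,0],1],[[-4.5,-3,25],[0,0,0],1],[[-4.5,-3,50],[0,0,0],1],[[-4.5,-3,68],[0,0,0],1],[[-4.5,-3,70],[0,0,0],1],[[-4.5,-3,70],[0,0,0],1]]'
python3 -m pendant '[[[-1.5,0,1],[0,0,0],1],[[-3,0,2],[0,0,0],1],[[-4,0,3],[0,0,0],1],[[-5,0,3],[0,0,0],1],[[-5,0,3],[0,0,0],1]]'
```

```text
t: 23.0
ee_pos: [0.5412, 0.2213, 0.148]
eef_rot: [[1.0, -0.01, 0.0], [-0.01, -1.0, 0.0], [0.0, -0.0, -1.0]]
contact_force: [0.7, -0.5, -0.4]
finger_gap: 0.0447
grasp_force: 25.0
t: 23.62
ee_pos: [0.5378, 0.2212, 0.1456]
eef_rot: [[1.0, -0.011, 0.004], [-0.011, -1.0, 0.001], [0.004, -0.001, -1.0]]
contact_force: [5.7, -0.2, 1.2]
finger_gap: 0.0447
grasp_force: 25.0
```

```bash
python3 -m pendant '[[[0.7,0,3],[0,0,0],1],[[0.7,0,6],[0,0,0],1],[[0.7,0,9],[0,0,0],1],[[0.7,0,11],[0,0,0],1],[[0.7,0,11],[0,0,0],1]]'
```

```text
t: 24.25
ee_pos: [0.5382, 0.2214, 0.1343]
eef_rot: [[1.0, -0.01, 0.003], [-0.011, -1.0, 0.001], [0.003, -0.001, -1.0]]
contact_force: [5.2, -0.1, 3.0]
finger_gap: 0.0447
grasp_force: 25.0
```

```bash
python3 -m pendant '[[[0.6,0,1.5],[0,0,0],1],[[0.6,0,3],[0,0,0],1],[[0.6,0,4.5],[0,0,0],1],[[0.6,0,4.5],[0,0,0],1]]'
```

```text
t: 24.75
ee_pos: [0.5385, 0.2213, 0.1296]
eef_rot: [[1.0, -0.01, 0.003], [-0.01, -1.0, 0.001], [0.003, -0.001, -1.0]]
contact_force: [6.0, -0.4, 3.7]
finger_gap: 0.0451
grasp_force: 25.0
```

```bash
python3 -m pendant '[[[1,0,1.5],[0,0,0],1],[[1.2,0,3],[0,0,0],1],[[1.2,0,4.5],[0,0,0],1],[[1.2,0,4.5],[0,0,0],1]]'
```

```text
t: 25.25
ee_pos: [0.5386, 0.2216, 0.1269]
eef_rot: [[1.0, -0.01, 0.002], [-0.01, -1.0, -0.0], [0.002, 0.0, -1.0]]
contact_force: [-3.4, -2.6, 23.3]
finger_gap: 0.0453
grasp_force: 25.0
```

```bash
python3 -m pendant '[[[0,0,-1.5],[0,0,0],1],[[0,0,-1.5],[0,0,0],0.2],[[0,0,-1.5],[0,0,0],-0.2],[[0,0,-1.5],[0,0,0],-0.2],[[0,0,-30],[0,0,0],-0.2],[[0,0,-70],[0,0,0],-0.2],[[0,0,-80],[0,0,0],1],[[0,0,-80],[0,0,0],1]]'; python3 w.py; python3 - <<'E'
from h import *
np.set_printoptions(precision=4,suppress=True)
W=np.load("W.npy",allow_pickle=True).item();im=W["pixels"].astype(int)
for c in (250,380): print(c,[(r,im[r,c].tolist()) for r in range(140,215)])
E
```

```text
t: 26.25
ee_pos: [0.5383, 0.2209, 0.2044]
eef_rot: [[1.0, -0.01, 0.0], [-0.01, -1.0, -0.0], [0.0, 0.0, -1.0]]
contact_force: [-1.0, 0.0, -0.9]
finger_gap: 0.0361
grasp_force: 0.0
[0.5379 0.2206 0.2036] [ 0.9999 -0.0103 -0.0012] [-1.0025  0.3344 -0.1428] 26.3
wedge [606. 169.] 0.92 567 639 150 194
wedge [316. 212.] 0.85 287 344 180 238
slip1 [316. 245.] 0.78 294 341 238 248
wedge [(array([573., 164.]), 0.8), (array([314., 196.]), 0.71)]
wedge_center [(array([318., 202.]), 0.87), (array([607., 169.]), 0.87)]
bar_foot []
bed []
[(150, [252, 239, 191]), (152, [252, 239, 190]), (154, [252, 239, 189]), (156, [252, 238, 188]), (158, [251, 237, 186]), (160, [251, 237, 185]), (162, [251, 236, 183]), (164, [250, 235, 181]), (166, [248, 229, 171]), (168, [93, 40, 30]), (170, [75, 18, 17]), (172, [75, 18, 16]), (174, [76, 17, 15]), (176, [75, 18, 16]), (178, [58, 14, 12]), (180, [103, 58, 38]), (182, [110, 64, 42]), (184, [112, 65, 42]), (186, [110, 63, 41]), (188, [108, 62, 40]), (190, [106, 61, 40]), (192, [106, 61, 40]), (194, [49, 29, 20]), (196, [29, 17, 11]), (198, [31, 19, 13]), (200, [31
[... 3778 characters left out ...]
, 19]), (185, [108, 26, 23]), (186, [107, 25, 21]), (187, [102, 44, 33]), (188, [170, 123, 88]), (189, [206, 167, 119]), (190, [210, 172, 122]), (191, [211, 172, 123]), (192, [211, 173, 124]), (193, [212, 173, 125]), (194, [212, 173, 125]), (195, [212, 174, 124]), (196, [212, 175, 125]), (197, [212, 175, 125]), (198, [213, 175, 125]), (199, [214, 175, 126]), (200, [214, 175, 125]), (201, [214, 176, 127]), (202, [213, 174, 126]), (203, [203, 165, 119]), (204, [168, 136, 96]), (205, [162, 131, 92]), (206, [163, 131, 92]), (207, [163, 131, 92]), (208, [159, 128, 90]), (209, [131, 105, 74]), (210, [115, 97, 75]), (211, [91, 90, 83]), (212, [86, 88, 83]), (213, [85, 86, 81]), (214, [85, 86, 81])]
```

```bash
python3 - <<'E'
from h import *
np.set_printoptions(precision=4,suppress=True)
W=np.load("W.npy",allow_pickle=True).item()
for n,u,z in(("barfoot",(380,187.5),.018),("bartop",(318,167.3),.074),("wedge -x top",(316,236.3),.143),("wedge +x top",(316,209.5),.143),("ledge out",(316,179.3),.099),("grip width L",(287,225),.143),("R",(345,225),.143),("slip top2",(316,237),.122),("slip back",(316,248),.122)):print(n,atz(W,u,z)[:2])
E
```

```text
barfoot [0.5332 0.1458]
bartop [0.567  0.2193]
wedge -x top [0.525  0.2217]
wedge +x top [0.5465 0.2215]
ledge out [0.5604 0.2213]
grip width L [0.5344 0.2435]
R [0.534  0.1996]
slip top2 [0.5154 0.2217]
slip back [0.5053 0.2218]
```

The bar foot has moved from about 0.5295 to about 0.534, so the seam appears shut. Next I shut the fingers and press the wedge's top.

```bash
python3 -m pendant '[[[-2.5,0,0],[0,0,0],1],[[-2.5,0,0],[0,0,0],1],[[-2.5,0,15],[0,0,0],1],[[-2.5,0,30],[0,0,0],1],[[-2.5,0,33],[0,0,0],1],[[-2.5,0,36],[0,0,0],1],[[-2.5,0,38],[0,0,0],1],[[-2.5,0,38],[0,0,0],1]]'
```

```text
t: 27.6
ee_pos: [0.536, 0.2211, 0.1667]
eef_rot: [[1.0, -0.01, 0.0], [-0.01, -1.0, 0.0], [0.0, -0.0, -1.0]]
contact_force: [0.1, 0.5, 0.2]
finger_gap: 0.0007
grasp_force: 0.0
```

```bash
python3 -m pendant '[[[0,0,1],[0,0,0],1],[[0,0,2],[0,0,0],1],[[0,0,2.5],[0,0,0],1],[[0,0,2.5],[0,0,0],1]]'
```

```text
t: 28.1
ee_pos: [0.5359, 0.221, 0.164]
eef_rot: [[1.0, -0.01, -0.0], [-0.01, -1.0, -0.0], [-0.0, 0.0, -1.0]]
contact_force: [-0.5, -0.2, 0.5]
finger_gap: 0.0005
grasp_force: 0.0
```

```bash
python3 -m pendant '[[[0,0,1],[0,0,0],1],[[0,0,2],[0,0,0],1],[[0,0,3],[0,0,0],1],[[0,0,3],[0,0,0],1]]'; python3 -m pendant '[[[0,0,1],[0,0,0],1],[[0,0,1.5],[0,0,0],1],[[0,0,1.5],[0,0,0],1]]'
```

```text
t: 28.6
ee_pos: [0.5361, 0.2216, 0.1624]
eef_rot: [[1.0, -0.01, 0.001], [-0.01, -1.0, 0.001], [0.001, -0.001, -1.0]]
contact_force: [-3.6, -0.5, 11.9]
finger_gap: 0.0006
grasp_force: 5.3
t: 28.98
ee_pos: [0.5362, 0.222, 0.162]
eef_rot: [[1.0, -0.01, 0.002], [-0.01, -1.0, 0.001], [0.002, -0.001, -1.0]]
contact_force: [-5.8, -1.4, 19.0]
finger_gap: 0.0001
grasp_force: 9.5
```

```bash
python3 -m pendant '[[[-0.6,0,-0.5],[0,0,0],1],[[-1,0,-0.5],[0,0,0],1],[[-1,0,-0.5],[0,0,0],1]]'; python3 w.py; python3 - <<'E'
from h import *
np.set_printoptions(precision=4,suppress=True)
W=np.load("W.npy",allow_pickle=True).item();im=W["pixels"].astype(int)
for c in (385,): print(c,[(r,im[r,c].tolist()) for r in range(130,190,1)])
S=arm.snapshot("side")
for t in("wedge","slip1","bar"):
  for d in arm.silhouettes(t,S)[:3]:
    ys,xs=np.nonzero(d["pixels"]);print(t,np.round(d["location"]),round(d["p"],2),xs.min(),xs.max(),ys.min(),ys.max())
E
```

```text
t: 29.35
ee_pos: [0.536, 0.2219, 0.1621]
eef_rot: [[1.0, -0.01, 0.003], [-0.01, -1.0, 0.001], [0.003, -0.001, -1.0]]
contact_force: [-1.9, -1.0, 13.1]
finger_gap: 0.0003
grasp_force: 6.6
[0.536  0.2219 0.1621] [ 0.9999 -0.0101  0.0033] [-2.4667 -0.4026 12.1248] 29.4
wedge [316. 217.] 0.88 280 352 188 254
wedge [625. 170.] 0.86 603 639 154 192
wedge [(array([612., 169.]), 0.95), (array([318., 206.]), 0.58)]
wedge_center [(array([320., 213.]), 0.77)]
bar_foot []
bed []
[(150, [250, 234, 182]), (152, [250, 234, 181]), (154, [249, 233, 179]), (156, [249, 232, 178]), (158, [249, 232, 177]), (160, [248, 231, 175]), (162, [248, 230, 174]), (164, [248, 229, 174]), (166, [247, 229, 172]), (168, [247, 228, 171]), (170, [247, 227, 169]), (172, [216, 171, 121]), (174, [69, 17, 15]), (176, [69, 15, 14]), (178, [70, 16, 14]), (180, [70, 16, 14]), (182, [71, 16, 13]), (184, [64, 15, 13]), (186, [53, 12, 10]), (188, [124, 70, 45]), (190, [132, 76, 49]), (192, [135, 78, 50]), (194, [131, 75, 49]), (196, [67, 39, 25]), (198, [48, 29, 19]), (200, [38, 21, 14]), (202, [37, 21, 16]), (204, [36, 22, 15]),
[... 1847 characters left out ...]
 (170, [247, 231, 174]), (171, [245, 225, 166]), (172, [217, 174, 124]), (173, [99, 54, 39]), (174, [69, 16, 15]), (175, [70, 16, 14]), (176, [69, 16, 14]), (177, [69, 15, 14]), (178, [72, 17, 15]), (179, [71, 16, 14]), (180, [72, 16, 14]), (181, [73, 16, 14]), (182, [74, 16, 14]), (183, [75, 17, 15]), (184, [76, 17, 15]), (185, [80, 19, 17]), (186, [81, 19, 17]), (187, [81, 18, 16]), (188, [82, 17, 16]), (189, [84, 18, 16])]
wedge [292. 257.] 0.71 281 303 240 279
wedge [391. 258.] 0.63 381 405 245 266
wedge [348. 209.] 0.61 342 356 195 220
slip1 [307. 262.] 0.77 298 308 249 271
slip1 [409. 181.] 0.68 405 416 168 199
slip1 [422. 206.] 0.66 413 430 192 222
bar [278. 277.] 0.59 257 314 242 294
```

```bash
python3 - <<'E'
from h import *
np.set_printoptions(precision=4,suppress=True)
W=np.load("W.npy",allow_pickle=True).item();im=W["pixels"].astype(int)
for n,u,z in(("ledge out",(316,187.2),.096),("grip root",(316,195.7),.096),("grip top+x",(316,207),.14),("bartop",(316,172.8),.074)):print(n,atz(W,u,z)[:2])
S=arm.snapshot("side");g=S["pixels"].astype(int)
for nm,x in (("slip1 back",.5057),("slip2 front",.5217),("wedge ctr",.5355)):
    print(nm,[np.round(proj(S,[x,y,z]),1).tolist() for y,z in((.242,.08),(.242,.12),(.197,.12))])
for r in range(248,274,3): print(r,[(c,g[r,c].tolist()) for c in range(280,316,2)])
E
```

```text
ledge out [0.5603 0.2225]
grip root [0.5537 0.2225]
grip top+x [0.5582 0.2225]
bartop [0.5672 0.2224]
slip1 back [[299.4, 272.0], [298.9, 259.6], [309.3, 248.8]]
slip2 front [[293.8, 269.6], [293.3, 257.2], [303.7, 246.5]]
wedge ctr [[289.1, 267.5], [288.4, 255.1], [299.0, 244.6]]
248 [(280, [255, 253, 207]), (282, [255, 253, 205]), (284, [255, 225, 149]), (286, [79, 59, 39]), (288, [86, 67, 45]), (290, [92, 70, 49]), (292, [88, 68, 46]), (294, [88, 68, 47]), (296, [86, 72, 50]), (298, [87, 71, 53]), (300, [108, 88, 60]), (302, [183, 155, 107]), (304, [179, 137, 93]), (306, [171, 121, 85]), (308, [128, 64, 46]), (310, [151, 132, 89]), (312, [169, 173, 108]), (314, [163, 166, 103])]
251 [(280, [253, 236, 173]), (282, [252, 232, 163]), (284, [246, 205, 139]), (286, [88, 70, 48]), (288, [86, 66, 43]), (290, [89, 70, 50]), (292, [91, 75, 50]), (294, [93, 74, 52]), (296, [95, 75, 49]), (298, [164, 138, 94]), (300, [213, 179, 126]), (302, [207, 173, 121]), (304, [205, 173, 117]), (306, [166, 140, 97]), (308, [148, 123, 87]), (310, [154, 118, 99]), (312, [196, 185, 173]), (314, [158, 157, 1
[... 2221 characters left out ...]
92, [119, 97, 70]), (294, [140, 116, 81]), (296, [160, 135, 94]), (298, [169, 144, 103]), (300, [159, 134, 93]), (302, [163, 144, 109]), (304, [202, 195, 174]), (306, [209, 203, 185]), (308, [206, 201, 182]), (310, [210, 205, 187]), (312, [211, 208, 189]), (314, [199, 191, 174])]
272 [(280, [155, 83, 57]), (282, [144, 83, 57]), (284, [146, 89, 62]), (286, [119, 89, 64]), (288, [105, 91, 57]), (290, [111, 94, 65]), (292, [118, 96, 65]), (294, [141, 117, 80]), (296, [163, 139, 95]), (298, [163, 140, 97]), (300, [184, 164, 136]), (302, [211, 203, 186]), (304, [208, 203, 183]), (306, [207, 205, 183]), (308, [211, 204, 188]), (310, [210, 206, 188]), (312, [189, 181, 162]), (314, [154, 146, 121])]
```

Slips and wedge read upright in the side view: the boundary stays at col ≈293 through rows 257–272. The bar edge did not move between the two pushes, so the seam is shut. I firm up to about 16 N and hold.

```bash
python3 -m pendant '[[[-0.3,0,0.4],[0,0,0],1],[[-0.3,0,0.7],[0,0,0],1],[[-0.3,0,0.7],[0,0,0],1],[[-0.3,0,0.7],[0,0,0],1],[[-0.3,0,0.7],[0,0,0],1]]'; python3 -m pendant '[[[0,0,0],[0,0,0],1],[[0,0,0],[0,0,0],1],[[0,0,0],[0,0,0],1],[[0,0,0],[0,0,0],1]]'
```

```text
t: 30.58
ee_pos: [0.536, 0.222, 0.1621]
eef_rot: [[1.0, -0.01, 0.004], [-0.01, -1.0, 0.001], [0.004, -0.001, -1.0]]
contact_force: [-2.6, -1.8, 17.0]
finger_gap: 0.0002
grasp_force: 8.8
t: 31.08
ee_pos: [0.536, 0.2219, 0.162]
eef_rot: [[1.0, -0.01, 0.004], [-0.01, -1.0, 0.001], [0.004, -0.001, -1.0]]
contact_force: [-2.2, -0.9, 18.1]
finger_gap: 0.0
grasp_force: 8.8
```

```bash
python3 -m pendant '[[[0,0,-0.3],[0,0,0],1],[[0,0,-0.3],[0,0,0],1],[[0,0,-0.3],[0,0,0],1]]'; python3 -c "
from workcell import arm
print(arm.finish_job())"
```

```text
t: 31.45
ee_pos: [0.536, 0.2219, 0.1621]
eef_rot: [[1.0, -0.01, 0.004], [-0.01, -1.0, 0.001], [0.004, -0.001, -1.0]]
contact_force: [-2.0, -1.0, 15.4]
finger_gap: 0.0006
grasp_force: 7.7
the job is handed in; nothing more can be done
None
```

I handed the job in at 31.5 s: two slips stand against the stop, the largest wedge binds about 22 mm above the bed, the seam measures shut, and the shut fingertips still press the wedge down at about 15 N (one push before release peaked at 23 N).

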